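Hold the parts washer open with its lever

TASK

Press the red grip of the parts washer's lever smoothly down with the fingertips, right to its stop, so that the other end of the lever raises the heavy steel lid, and finish while still holding it down there. Do not grasp anything, do not pull the grip up, do not touch the lid or let it bang, and leave the bottle, socket, clamp ring and ratchet where they are.

Things in the scene. Friction and masses are not known exactly. Their poses are not given: they have to be found in the camera images.
- washer: The bench parts washer, bolted to the bench (its place and yaw vary): a base plate 4 mm thick and 120 mm wide, with a grey steel tank (200 mm along x, 180 mm along y, 110 mm high) at its -y end and the lever running along +y. Origin at bench height right below the lever's pivot; z up, y points along the lever towards the red grip. The tank spans y = -285 to -105 mm.
- pivot (a point): Centre of the lever's pivot pin, 112.7 mm above the bench, between two grey cheeks that reach 130 mm above the bench, 56 mm wide over their outsides. Fixed to the washer, with the washer's axes.
- lever_turn (a joint): Turn of the lever, rad. 0: at rest, its grip up, the lever sloping up to the grip by 0.262 rad (15 deg). Grows as the grip goes down; at 0.611 the lever is on its stop, sloping down to the grip by 0.349 rad. The lever rests by its own weight against the lid's lip; the grip needs about 3 to 9 N at first, falling to 1 to 5 N near the stop, to go down, and comes back up by itself when let go.
- grip_top (a point): Centre of the top face of the red grip, the place to press. The grip is a flat block at the long end of the aluminium lever, 36 mm wide (x), 110 mm long (y, along the lever), 16 mm thick; z is normal to its top face. The point is 220 mm from the pivot along the lever and 8 mm above the lever's centre line: 177 mm above the bench at rest, 45 mm at the stop.
- lever: The lever with its red grip. Origin at the pivot; y runs along the lever towards the grip, z is up from its top. Its short end carries a steel cross roller (diameter 16 mm, 40 mm long) 90 mm from the pivot on the tank's side, which bears up under the yellow lip of the lid.
- lid: The heavy steel lid of the tank (about 2.7 to 4.7 kg, 206 x 180 x 12 mm), with a yellow lip 60 mm wide that stands 52 mm out over the lever's short end. Origin on the hinge line at the tank's -y edge, 110 mm above the bench; y runs over the lid towards the lip.
- lid_turn (a joint): Opening angle of the lid, rad: 0 shut, about 0.257 when the lever is on its stop. The lever's roller alone carries it. The lid falls shut when the lever is let go.
- bottle: Bystander: white spray bottle with green band and red collar, 68 mm diameter, 200 mm tall, standing loose. Origin at the centre of its underside.
- socket: Bystander: steel socket, a tube 30 mm in diameter and 55 mm tall, standing loose beyond the lever. Origin at the centre of its underside.
- clamp: Bystander: aluminium clamp ring, 64 mm diameter, 16 mm high, lying flat and loose. Origin at the centre of its underside.
- ratchet: Bystander: steel ratchet with blue handle, 254 mm long along its x, up to 38 mm high at the head (+x end), lying loose on the robot's side of the lever. Origin at the middle of its underside.

How it is judged:
By the outcome, as a careful person would: the job done as asked, in the order asked, and still so for the second after the job is handed in, while the arm keeps its last pose, push and grip.
It also fails if it takes over 29 s, if anything falls off the work surface, if the arm or the gripper's body presses on something with over 40 N, if the wrist force passes 120 N, or if a joint passes its speed limit or range.

ROBOT

A 6-joint arm with a two-finger parallel gripper is mounted at the origin on the work surface. World frame = base frame: x ahead of the robot, y to its left, z up, the work surface at z = 0. Lengths are in m, angles in degrees, forces in N, time in s.
With the tool pointing down it reaches from about 0.4 to 0.825 m from the base axis. Payload 7 kg.
Tool frame: the origin (TCP) lies midway between the tips of the shut fingers; the grasp point (between the pads) lies 19 mm behind it (ctrl.hold_point_z is the distance from the TCP to the grasp point, in m); z points along the fingers, x is the direction in which the jaws open and shut, and the axes are right-handed (so a half turn about z gives the same grasp; the last joint's range is limited). The gripper opens to 88 mm and grips with 3 to 60 N. Pads are 19 mm wide; open, the fingers measure 130 mm over their backs; the gripper's body (78 mm by 193 mm) begins 47 mm behind the grasp point.
Start: joints at [-46.576, 20.546, 0.682, 0, -70.136, -16.507], TCP at [0.306, -0.602, 0.227] pointing down, gripper open.
Joint ranges: [-176.03, 176.03], [-82.01, 121.73], [-58.28, 71.71], [-173.87, 95.51], [-174.79, -0.11], [-173.66, 173.66]. Speed limits (degrees/s): [136.94, 136.94, 172.46, 180, 180, 180].

INTERFACE

Orientations are given as [roll, pitch, yaw] about the fixed x, y, z axes, in that order (R = Rz(yaw) Ry(pitch) Rx(roll)).
In Python, from plant import ctrl gives the robot as it stands.
- The arm moves only by the tool apply_moves, never from a script. Its argument "motion" is a list of rows, each a list of 2 entries, a list of its own where there are three numbers: the shift along the world's x, y, z in cm, then the turn about the world's z in degrees. In form: [[[tx, ty, tz], roll], ...]. A call has 1 to 10 rows; each row is the pose to reach, as a shift and turn from the pose commanded when the call began; what a row does not reach only later rows make up. A row lasts 1/10 s, in which the tool goes at most 50 mm and 8.59 degrees, less where a joint would pass 70% of its speed; a pose out of reach is approached as far as the arm can. A call with a gripper value outside its range is refused whole. "hand" is the finger opening in cm, from 0 to 8.76, set as the call begins (left out, the last holds). The fingers move at their own pace and stop on an object; the grip force is fixed at half the most. Time passes only in rows, so rows that repeat a pose let the fingers close. It gives the time, the measured TCP pose, the force and the opening at its end, in the units of the state.
- ctrl.get_obs(): the state, without advancing time (a new reading comes with each control period).
- ctrl.snapshot(name): name is "scene" or "side" or "wrist"; returns (picture, depth): 420x560x3 uint8, blue, green, red; 420x560 float32, m along the optical axis (not along the pixel's ray), 0 where there is no reading.
- ctrl.camera_model(name): a dict with "fx", "fy", "cx", "cy" (pixels), "cam_to_world" (4x4, takes a point from camera to world coordinates); the wrist camera has in their place "tool_from_camera" (4x4, takes a point from camera to tool coordinates, whose origin is the TCP and whose axes are the tool frame's). Camera axes: x right, y down, z forward; pixel columns grow to the right and rows downward; lengths in m; the calibration is good to about 2 mm. The wrist camera is an equidistant fisheye: a pixel r from the principal point sees the ray r / f radians off the axis. A picture is of the moment at which its call begins: read the wrist's pose just before it. camera_model takes no time and is no camera call.
- ctrl.close_job(): hands the job in, once; it reports no verdict.
The state is a dict: "clock": time; "joint_pos": joint angles; "qvel": joint speeds; "tau": joint torques, N m; "tool_pos": TCP position; "orientation": TCP orientation; "force": force on the tool from outside, world axes, zero at the start; "moment": the same for the moment, N m; "opening": finger opening in m.
Only numpy, scipy, OpenCV 4.12 (cv2) and the standard library are available. Lean on these libraries where they do the work, as an engineer would, in place of code of your own. Each camera call takes 0.05 s, during which the arm holds its last target.

## Working session

There is one attempt and no reset: what is moved stays moved. The work goes in short steps, Python scripts to look and compute and a tool call to move; the robot and the scene stay as the last step left them, time stands still between calls to the robot, and variables do not carry over. Pictures are saved under pics/ and viewed, and the job is handed in when it is done.

Besides the shell and the picture viewer there is one more tool, called as name([rows], argument=value, ...), one row to a line, values as JSON. apply_moves: Moves the arm, as the interface text tells. Its arguments: {"type":"object","properties":{"motion":{"type":"array"},"hand":{"type":"number"}},"required":["motion"]}

```bash
mkdir -p pics
python3 - <<'E'
from plant import ctrl
import cv2,numpy as np
o=ctrl.get_obs();print(o)
for n in("scene","side"):
    p,d=ctrl.snapshot(n);cv2.imwrite(f"pics/{n}0.png",p);np.save(f"pics/{n}0.npy",d);print(ctrl.camera_model(n))
E
```

```text
{'clock': 0.0, 'joint_pos': array([-4.65757342e+01,  2.05891960e+01,  6.32924335e-01, -1.80444800e-02,
       -7.01354292e+01, -1.65067311e+01]), 'qvel': array([ 0.08556933,  0.00507474,  0.01762707, -0.03179821, -0.01164324,
        0.01059779]), 'tau': array([ 6.93874408e-04, -5.82723820e+01,  2.93064505e+01,  6.99728027e+00,
        7.11413290e-03, -1.39850308e-04]), 'tool_pos': array([ 0.30531754, -0.60145192,  0.22564803]), 'orientation': array([-1.79990207e+02, -9.27414853e-02,  1.16911382e+02]), 'force': array([-0.09489906,  0.10102157, -0.03717936]), 'moment': array([-0.01884241,  0.0229301 , -0.01137255]), 'opening': 0.08753565616737143}
{'fx': 471.3154245382455, 'fy': 471.3154245382455, 'cx': 279.18076047976035, 'cy': 212.91843680138527, 'cam_to_world': array([[-0.90073426,  0.29443473, -0.31935243,  0.8997966 ],
       [ 0.43408707,  0.63671526, -0.63730848,  0.60816989],
       [ 0.01569081, -0.71267234, -0.70132156,  0.85085957],
       [ 0.        ,  0.        ,  0.        ,  1.        ]])}
{'fx': 412.46585049130726, 'fy': 412.46585049130726, 'cx': 281.1969892093214, 'cy': 207.45573141842786, 'cam_to_world': array([[-0.98291241, -0.08095967,  0.16531403,  0.44069808],
       [-0.18322022,  0.51669403, -0.83633584,  0.69779131],
       [-0.0177073 , -0.85233375, -0.52269842,  0.58174564],
       [ 0.        ,  0.        ,  0.        ,  1.        ]])}
```

View pics/scene0.png

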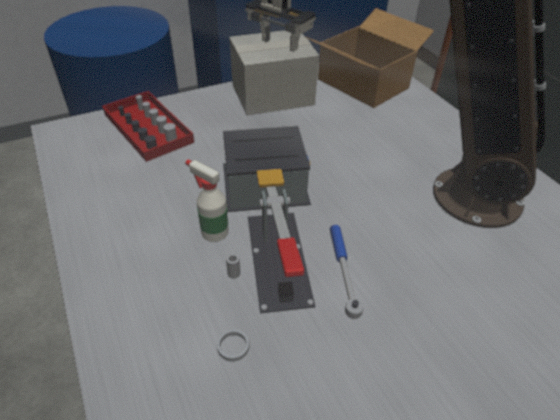

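View pics/side0.png

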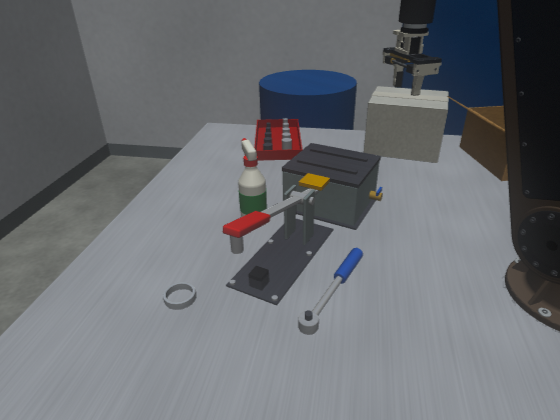

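Scene view: red grip at about (290,256), tank (265,165), bottle (212,215), socket (233,266), ratchet (345,270). The gripper stands behind the tank, near a pale box. Next I'll measure these.

```bash
cat > h.py <<'E'
import cv2,numpy as np
def cloud(ctrl,n,d):
    m=ctrl.camera_model(n);v,u=np.mgrid[:420,:560]
    P=np.stack([(u-m['cx'])/m['fx']*d,(v-m['cy'])/m['fy']*d,d,np.ones_like(d)],-1)
    return (P@np.array(m['cam_to_world']).T)[...,:3]
E
python3 - <<'E'
from plant import ctrl
from h import *
np.set_printoptions(precision=4,suppress=True)
for n in("scene","side"):
    p=cv2.imread(f"pics/{n}0.png");d=np.load(f"pics/{n}0.npy");W=cloud(ctrl,n,d)
    h=cv2.cvtColor(p,cv2.COLOR_BGR2HSV)
    box=np.zeros(d.shape,bool)
    if n=="scene": box[230:280,270:310]=1
    else: box[205:240,215:275]=1
    m=box&((h[...,0]<8)|(h[...,0]>172))&(h[...,1]>150)&(d>0)
    Q=W[m];print(n,len(Q),Q.min(0),Q.max(0))
    # top face: fit plane by ransac
    best=None;r=np.random.default_rng(0)
    for i in range(500):
        a=Q[r.choice(len(Q),3,False)];nn=np.cross(a[1]-a[0],a[2]-a[0]);L=np.linalg.norm(nn)
        if L<1e-6: continue
        nn/=L;nn*=np.sign(nn[2])
        if nn[2]<.85: continue
        s=abs((Q-a[0])@nn)<.002
        if best is None or s.sum()>best.sum(): best=s
    T=Q[best];c=T.mean(0);U,S,V=np.linalg.svd(T-c);print('in',len(T),'c',c,'V',V)
    # extents mid
    for ax in V[:2]:
        t=(T-c)@ax;print(np.percentile(t,[1,99]))
    rc=cv2.minAreaRect(T[:,:2].astype(np.float32));print(rc)
    # yellow lip
    y=(h[...,0]>15)&(h[...,0]<32)&(h[...,1]>150)&(d>0)
    lb=cv2.connectedComponentsWithStats(y.astype(np.uint8))
    for k in range(1,lb[0]):
        if lb[2][k,4]>60: print('yellow',lb[3][k],lb[2][k,4],np.median(W[lb[1]==k],0))
P=cloud(ctrl,"scene",np.load("pics/scene0.npy"))
for nm,(u,v) in dict(tank=(265,145),box=(265,45),box2=(305,62),bott=(210,190),btop=(204,172),bhead=(190,163),sock=(233,258),clamp=(233,333),rh=(355,305),rt=(336,230),red=(148,130)).items():
    print(nm,P[v,u])
E
```

```text
scene 617 [0.5939 0.0524 0.1615] [0.6526 0.1543 0.192 ]
in 524 c [0.6241 0.1047 0.1785] V [[ 0.2897  0.9216  0.2585]
 [ 0.9549 -0.2967 -0.0122]
 [ 0.0655  0.2504 -0.9659]]
[-0.0525  0.0475]
[-0.0162  0.0155]
((0.6228607296943665, 0.10170234739780426), (0.10035204142332077, 0.032758601009845734), 72.91864776611328)
yellow [269.7281 177.0125] 320 [ 0.5351 -0.1739  0.1213]
side 528 [ 0.5908 -0.139   0.0313] [0.6934 0.1564 0.191 ]
in 428 c [0.62   0.1065 0.1785] V [[ 0.2849  0.9237  0.2561]
 [ 0.9513 -0.3053  0.043 ]
 [ 0.1179  0.2314 -0.9657]]
[-0.0564  0.0467]
[-0.0147  0.0176]
((0.6208839416503906, 0.1011626347899437), (0.10457513481378555, 0.03434285148978233), 72.11976623535156)
yellow [313.6246 181.0733] 341 [ 0.5318 -0.1698  0.1208]
tank [ 0.4916 -0.2969  0.1202]
box [ 0.3058 -0.7038  0.181 ]
box2 [ 0.2221 -0.5884  0.1596]
bott [ 0.6886 -0.1591  0.1496]
btop [ 0.6944 -0.1693  0.1957]
bhead [ 0.7132 -0.2073  0.1992]
sock [ 0.6866 -0.042   0.0409]
clamp [0.7506 0.1133 0.0053]
rh [0.5023 0.1752 0.0319]
rt [ 0.4269 -0.0286  0.029 ]
red [ 0.7242 -0.66    0.0051]
```

Run:
```python
import cv2
p=cv2.imread("pics/scene0.png");cv2.imwrite("pics/c1.png",cv2.resize(p[120:320,180:380],None,fx=3,fy=3,interpolation=cv2.INTER_CUBIC))
```

```text
(no output)
```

View pics/c1.png

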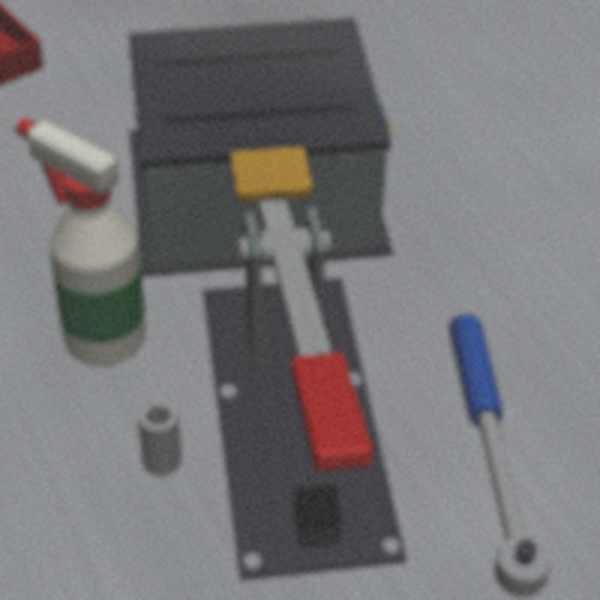

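apply_moves([
  [[0,0,3],0],
  [[0,0,6],0],
  [[1,2,9],2],
  [[2.5,5.5,10],6],
  [[4,9,10],11],
  [[5.5,12.5,10],16],
  [[7.2,16,10],21],
  [[8.8,19.7,10],26],
  [[10.5,23.5,10],31],
  [[12,27,10],35],
], hand=0)

```text
clock: 1.1
tool_pos: [0.4258, -0.3301, 0.3263]
orientation: [180.0, -0.0, 152.1]
force: [1.5, -0.4, 0.7]
opening: 0.0135
```

apply_moves([
  [[1.5,3.5,0],3],
  [[3.2,7.1,0],6],
  [[4.9,11,0],9],
  [[6.6,15,0],10.8],
  [[8.4,19,0],10.8],
  [[10.2,23,0],10.8],
  [[12,27,0],10.8],
  [[13.8,31,0],10.8],
  [[15.5,35,0],10.8],
  [[17,38.5,0],10.8],
])

```text
clock: 2.1
tool_pos: [0.5958, 0.0553, 0.3261]
orientation: [-180.0, -0.0, 162.8]
force: [0.7, -0.6, 0.5]
opening: 0.0004
```

apply_moves([
  [[1,2.5,-1],0],
  [[2,4.2,-3],0],
  [[2.5,5,-5],0],
  [[2.5,5,-7],0],
  [[2.5,5,-9],0],
  [[2.5,5,-10.5],0],
  [[2.5,5,-11],0],
  [[2.5,5,-11],0],
  [[2.5,5,-11],0],
  [[2.5,5,-11],0],
])

```text
clock: 3.1
tool_pos: [0.621, 0.1033, 0.2176]
orientation: [179.9, 0.1, 162.7]
force: [-0.3, -0.1, 1.2]
opening: 0.0003
```

Run:
```python
from plant import ctrl
import cv2
o=ctrl.get_obs();print(o['clock'],o['tool_pos'],o['orientation'],o['force'],o['opening'])
a,_=ctrl.snapshot("scene");b,_=ctrl.snapshot("side")
cv2.imwrite("pics/s1.png",cv2.resize(a[100:320,150:400],None,fx=2.4,fy=2.4));cv2.imwrite("pics/t1.png",cv2.resize(b[60:300,170:420],None,fx=2.4,fy=2.4))
```

```text
3.1 [0.62102635 0.10325019 0.21763115] [1.79945097e+02 7.10368235e-02 1.62715522e+02] [-0.33616193 -0.05354645  1.23813975] 0.0003015852237758328
```

View pics/s1.png

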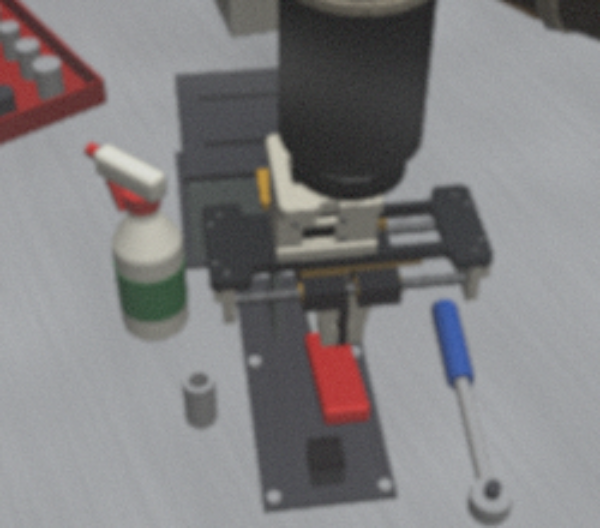

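View pics/t1.png

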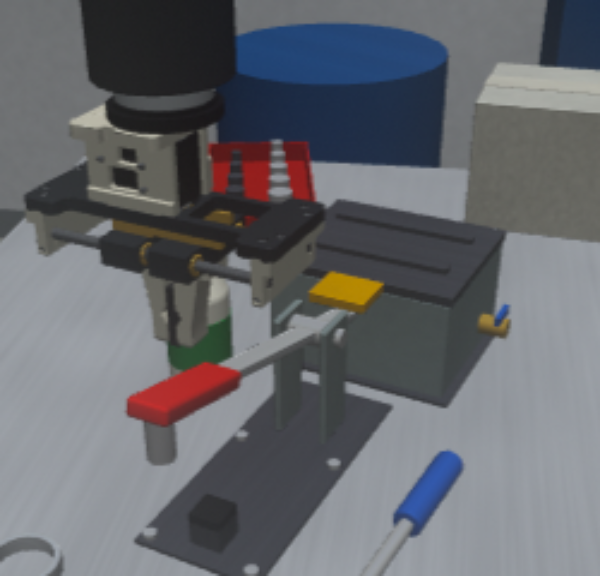

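Fingertips are centred over the grip, turned across the lever, and everything around them is clear. Now a slow approach.

apply_moves([
  [[0,0,-0.8],0],
  [[0,0,-1.6],0],
  [[0,0,-2.3],0],
  [[0,0,-2.8],0],
  [[0,0,-3.1],0],
  [[0,0,-3.4],0],
  [[0,0,-3.6],0],
  [[0,0,-3.8],0],
  [[0,0.05,-4.0],0],
  [[0,0.1,-4.2],0],
])

```text
clock: 4.2
tool_pos: [0.6212, 0.1045, 0.1761]
orientation: [179.9, 0.1, 162.7]
force: [-2.7, 0.4, 8.2]
opening: 0.0004
```

apply_moves([
  [[0,0,-0.2],0],
  [[0,0.05,-0.4],0],
  [[0,0.1,-0.6],0],
  [[0.05,0.15,-0.8],0],
  [[0.05,0.2,-1.0],0],
  [[0.1,0.25,-1.25],0],
  [[0.1,0.3,-1.5],0],
  [[0.1,0.35,-1.75],0],
  [[0.15,0.4,-2.0],0],
  [[0.15,0.45,-2.25],0],
])

```text
clock: 5.2
tool_pos: [0.6227, 0.1093, 0.1537]
orientation: [179.9, 0.1, 162.8]
force: [-2.4, 0.9, 9.3]
opening: 0.0006
```

apply_moves([
  [[0,0.05,-0.25],0],
  [[0,0.1,-0.5],0],
  [[0.05,0.15,-0.75],0],
  [[0.05,0.2,-1.0],0],
  [[0.05,0.2,-1.25],0],
  [[0.05,0.25,-1.5],0],
  [[0.1,0.25,-1.75],0],
  [[0.1,0.3,-2.0],0],
  [[0.1,0.3,-2.25],0],
  [[0.1,0.35,-2.5],0],
])

```text
clock: 6.2
tool_pos: [0.6236, 0.1124, 0.1286]
orientation: [179.9, 0.1, 162.8]
force: [-2.5, -1.4, 9.0]
opening: 0.0001
```

apply_moves([
  [[0,0,-0.25],0],
  [[0,0,-0.5],0],
  [[0,0,-0.75],0],
  [[0,0,-1.0],0],
  [[0,0,-1.25],0],
  [[0,0,-1.5],0],
  [[0,0,-1.75],0],
  [[0,0,-2.0],0],
  [[0,0,-2.25],0],
  [[0,0,-2.5],0],
])

```text
clock: 7.2
tool_pos: [0.6238, 0.1127, 0.1037]
orientation: [179.9, 0.1, 162.8]
force: [-2.9, 1.4, 8.1]
opening: 0.0005
```

apply_moves([
  [[0,0,-0.25],0],
  [[0,0,-0.5],0],
  [[0,-0.05,-0.75],0],
  [[0,-0.1,-1.0],0],
  [[-0.05,-0.1,-1.25],0],
  [[-0.05,-0.15,-1.5],0],
  [[-0.05,-0.15,-1.75],0],
  [[-0.05,-0.2,-2.0],0],
  [[-0.1,-0.25,-2.25],0],
  [[-0.1,-0.3,-2.5],0],
])

```text
clock: 8.2
tool_pos: [0.6231, 0.1102, 0.0787]
orientation: [179.9, 0.1, 162.8]
force: [-3.3, 4.5, 8.4]
opening: 0.0003
```

apply_moves([
  [[0,0,-0.25],0],
  [[0,-0.05,-0.5],0],
  [[0,-0.1,-0.75],0],
  [[-0.05,-0.15,-1.0],0],
  [[-0.05,-0.2,-1.25],0],
  [[-0.05,-0.25,-1.5],0],
  [[-0.1,-0.3,-1.7],0],
  [[-0.1,-0.35,-1.9],0],
  [[-0.1,-0.4,-2.1],0],
  [[-0.1,-0.4,-2.25],0],
])

```text
clock: 9.2
tool_pos: [0.6217, 0.1057, 0.0558]
orientation: [179.9, 0.1, 162.8]
force: [-2.8, 1.1, 9.6]
opening: 0.0003
```

apply_moves([
  [[0,0,-0.1],0],
  [[0,-0.05,-0.2],0],
  [[0,-0.1,-0.3],0],
  [[0,-0.1,-0.4],0],
  [[-0.05,-0.15,-0.5],0],
  [[-0.05,-0.15,-0.55],0],
])

```text
clock: 9.8
tool_pos: [0.6212, 0.1042, 0.0504]
orientation: [179.9, 0.1, 162.7]
force: [-3.8, 1.6, 7.7]
opening: 0.0007
```

Not at the stop yet: the force is still low. I'll go down in 1 mm steps and watch for it to rise.

apply_moves([
  [[0,0,-0.05],0],
  [[0,0,-0.1],0],
  [[0,0,-0.15],0],
  [[0,0,-0.2],0],
  [[0,0,-0.2],0],
])

```text
clock: 10.3
tool_pos: [0.621, 0.1038, 0.0483]
orientation: [180.0, 0.1, 162.7]
force: [-3.0, 0.4, 8.5]
opening: 0.0007
```

apply_moves([
  [[0,0,-0.05],0],
  [[0,0,-0.1],0],
  [[0,0,-0.1],0],
  [[0,0,-0.1],0],
])

```text
clock: 10.7
tool_pos: [0.6209, 0.1035, 0.0474]
orientation: [180.0, 0.1, 162.7]
force: [-3.7, -0.4, 8.5]
opening: 0.0004
```

apply_moves([
  [[0,0,-0.05],0],
  [[0,0,-0.1],0],
  [[0,0,-0.1],0],
  [[0,0,-0.1],0],
])

```text
clock: 11.1
tool_pos: [0.621, 0.1035, 0.0464]
orientation: [180.0, 0.1, 162.7]
force: [-2.8, -0.7, 8.2]
opening: 0.0003
```

apply_moves([
  [[0,0,-0.05],0],
  [[0,0,-0.1],0],
  [[0,0,-0.1],0],
  [[0,0,-0.1],0],
])

```text
clock: 11.5
tool_pos: [0.6211, 0.1035, 0.0456]
orientation: [180.0, 0.1, 162.7]
force: [-2.5, -0.7, 9.9]
opening: 0.0006
```

apply_moves([
  [[0,0,-0.05],0],
  [[0,0,-0.1],0],
  [[0,0,-0.1],0],
  [[0,0,-0.1],0],
])

```text
clock: 11.9
tool_pos: [0.6212, 0.1034, 0.0453]
orientation: [180.0, 0.1, 162.8]
force: [-4.9, -1.5, 15.1]
opening: 0.0001
```

Run:
```python
from plant import ctrl
import cv2
o=ctrl.get_obs();print(o['clock'],o['tool_pos'],o['force'])
b,_=ctrl.snapshot("side")
cv2.imwrite("pics/t2.png",cv2.resize(b[100:300,190:400],None,fx=2.8,fy=2.8,interpolation=cv2.INTER_CUBIC))
```

```text
11.9 [0.62120698 0.10339756 0.0453097 ] [-4.89246949 -1.52856355 15.05915878]
```

View pics/t2.png

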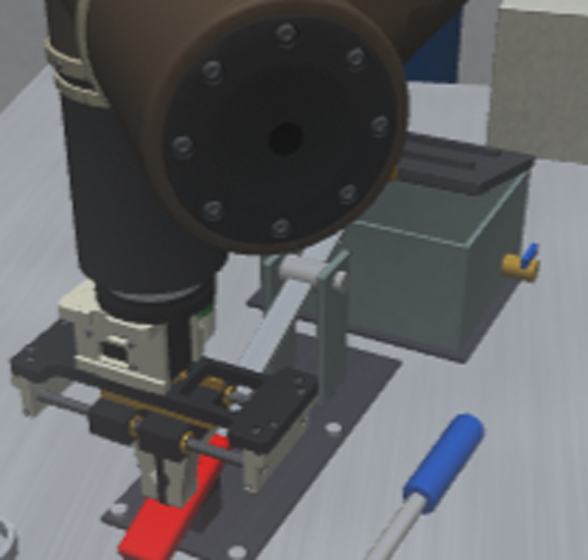

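The lid is open and the lever slopes down. The tip has stalled while the force jumped from 9.9 to 15 N, so it's at the stop. I'll add a small extra push for margin, then check.

apply_moves([
  [[0,0,-0.05],0],
  [[0,0,-0.1],0],
  [[0,0,-0.1],0],
  [[0,0,-0.1],0],
  [[0,0,-0.1],0],
])

```text
clock: 12.45
tool_pos: [0.6213, 0.1034, 0.045]
orientation: [180.0, 0.1, 162.8]
force: [-7.0, -1.3, 21.1]
opening: 0.0005
```

Run:
```python
from plant import ctrl
from h import *
o=ctrl.get_obs();print(o['clock'],o['tool_pos'],o['force'],o['qvel'])
a,d=ctrl.snapshot("scene")
cv2.imwrite("pics/s2.png",cv2.resize(a[80:350,150:400],None,fx=2.2,fy=2.2,interpolation=cv2.INTER_CUBIC))
W=cloud(ctrl,"scene",d)
h=cv2.cvtColor(a,cv2.COLOR_BGR2HSV)
m=((h[...,0]<8)|(h[...,0]>172))&(h[...,1]>150)&(d>0);m[:230]=0
Q=W[m];u=np.array([.297,.955]);t=Q[:,:2]@u-np.array([.559,-.098])@u
print(len(Q),Q.min(0),Q.max(0));s=Q[:,2]>.015;print(np.polyfit(t[s],Q[s,2],1))
P=cloud(ctrl,"scene",np.load("pics/scene0.npy"))
for nm,(x,y) in dict(sock=(233,258),bott=(210,190),rt=(336,230),rh=(355,305),clampedge=(220,345)).items(): print(nm,P[y,x],W[y,x])
```

```text
12.45 [0.62127828 0.1033783  0.04503399] [-7.02852955 -1.32503644 21.06396744] [-0.04994096 -0.07331212 -0.00370868  0.08122456  0.01817155  0.04856282]
309 [0.60864038 0.10283864 0.02258776] [0.65046904 0.14841616 0.04369697]
[-0.35486066  0.11652956]
sock [ 0.6866278  -0.04198764  0.04094395] [ 0.68659834 -0.04207751  0.040832  ]
bott [ 0.68862924 -0.15909483  0.1496481 ] [ 0.68796129 -0.16152178  0.14743009]
rt [ 0.42693591 -0.02859191  0.02897649] [ 0.42586301 -0.03003669  0.02711168]
rh [0.5023134  0.17515782 0.03187254] [0.50445724 0.17749329 0.03628977]
clampedge [0.78374298 0.12667513 0.00393525] [0.78411516 0.12821929 0.00665136]
```

View pics/s2.png

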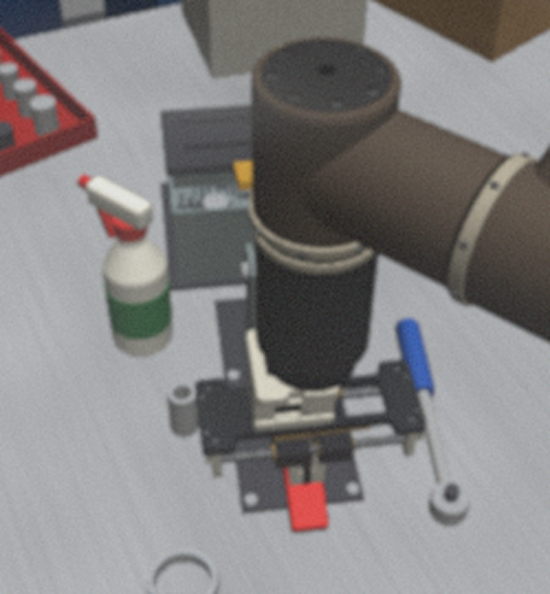

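The lever slopes down by about 0.34 rad, against 0.349 at the stop. Each extra 1 mm of command now adds about 6 N with almost no motion. The lid is up and the bystanders haven't moved.

```bash
python3 -c "
from plant import ctrl
print(ctrl.close_job())"
```

```text
the job is handed in; nothing more can be done
None
```

I pressed the red grip down to its stop with the shut fingertips, following its arc at about 25 mm/s. I handed the job in at about 12.5 s, still pressing down with about 21 N.

**At the stop:** the last 1 mm steps raised the push from 9.9 to 15 to 21 N, while the tip sank only 0.3 mm each time. The tip ended at z = 45.0 mm, matching the 45 mm given for the stop. The slope measured from the camera depth was about 0.341 rad, against 0.349 nominal; I take the difference as camera noise.

**Lid:** both cameras show it raised. The arm hides part of the lid and lip in each view. I saw no contact with it and no sudden force jump during the press.

**Bystanders:** the socket, bottle, ratchet and clamp ring read the same as before to within a few mm of depth noise.

**Sideways force:** a push of about 7 N along x remained at the end.

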